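Zero the tablet mill, back it off four clicks and lock it

TASK

Set the hand tablet mill: turn its teal adjusting ring clockwise until you feel the burrs just touch, without jamming them together, then back it off four clicks from there and press the red lock lever fully down so that the setting stays locked. Leave the two bottles and the timer where they stand.

Things in the scene. Friction and masses are not known exactly. Their poses are not given: they have to be found in the camera images.
- tablet_mill: hand tablet mill held to the table by its rubber foot: ivory body 116 mm across the foot, 124 mm tall in all, upright. Origin under the middle of the foot, on the ring's axis. Own -x: front with a small teal drawer and red pointer; +y: crank (reaches 98 mm out, below 50 mm); -y: red lock lever. Nothing of the fixed mill stands above 94 mm.
- adjust_ring (a joint): knurled teal ring on top, 54 mm across; rad, grows clockwise from above (burrs close). Sprung detents every 20 deg (0.349 rad) at whole multiples of it; a click takes about 0.1 N m, the ring stays in it. Starts 0 to 0.7. Burrs touch at an unknown angle from 1.6 to 3.2; beyond it torque climbs stiffly, about 3 N m/rad; over 0.6 N m at the ring jams them. End stop 4.6.
- ring_grip (a point): point on the ring's upright axis in the middle of its knurled band, about 112 mm above the table; the band (54 mm across) reaches from 16 mm below to 11 mm above this point, then the rim; sinks 4.5 mm a turn. A steel flange, 73 mm across, lies under the band. Fingers can close on the band from above at any yaw.
- lock_lever (a joint): red rocker lever on the mill's right; rad, 0 up (open), 0.50 fully down (locked); starts 0 to 0.05. Pressing the paddle down lifts a tooth between two of the ring's 18 lugs; with the ring between clicks it stops at about 0.25. Friction holds it where it is left; about 3 N on the paddle moves it.
- lock_paddle (a point): middle of the top face of the red paddle (22 x 26 mm, long side radial), 75 mm from the ring's axis on the mill's -y side, 86 mm above the table when up and about 74 mm when fully down (it swings about a level pin 51 mm from the axis). Press it straight down.
- burr_carrier: upper burr inside the mill, out of sight, driven down by the ring's thread: 0.25 mm a click (4.5 mm a turn). Origin in the middle of its lower face. The burr gap is its height over lower_burr: much finer than these readings.
- lower_burr: lower burr inside the mill, out of sight, fixed; its height differs with wear by up to 1.2 mm. Origin in the middle of its upper face.
- bottle_white: loose white bottle, 54 mm across, 124 mm tall, behind the mill; origin under its middle. Leave it alone.
- bottle_amber: loose amber bottle with a yellow cap, 49 mm across, 116 mm tall, behind the mill; origin under its middle. Leave it alone.
- wind_timer: loose white kitchen-type timer with a teal knob, 62 mm across, 42 mm tall, in front of and right of the mill; origin under its middle. Leave it alone.

How it is judged:
On the way, in this order (a step that is already met when the one before it is completed fails the run):
1. the ring has been turned until the upper burr bears on the lower burr (more than 80 N between them, about 0.06 N m at the ring) (contact force between burr_carrier and lower_burr above 80 N), for 0.1 s.
2. the ring has been backed off four clicks (burr gap 0.65 to 1.15 mm, 0.25 mm a click) with the lock lever still up (z of burr_carrier in the frame of lower_burr between 0.00065 and 0.00115 m and value of joint lock_lever below 0.25 rad), for 0.2 s.
3. the lock lever has been pressed down, its tooth between two lugs of the ring (value of joint lock_lever above 0.4 rad), for 0.2 s.
At the end, for the whole second after the job is handed in: the burr gap is 0.65 to 1.15 mm (2.6 to 4.6 clicks of 0.25 mm; the fourth click back from the touch lies at 3 to 4), the ring is still, and the lock lever is down (joint over 0.40 rad of 0.50) with its tooth between two lugs (z of burr_carrier in the frame of lower_burr between 0.00065 and 0.00115 m and value of joint lock_lever above 0.4 rad and velocity of joint adjust_ring between -0.05 and 0.05 rad/s).
It fails at once if the burrs are jammed together (more than 850 N between them, 0.6 N m at the ring) (contact force between burr_carrier and lower_burr above 850 N).
It fails at once if a bottle or the timer is moved by more than 20 mm (distance of any of bottle_white, bottle_amber, wind_timer from where it was at the start of the episode above 0.02 m).
It also fails if it takes over 72 s, if anything falls off the work surface, if the arm or the gripper's body presses on something with over 40 N, if the wrist force passes 120 N, or if a joint passes its speed limit or range.

ROBOT

A 7-joint arm with a two-finger parallel gripper is mounted at the origin on a cart in front of the work surface, level with it; the furniture and walls round the work are solid. World frame = base frame: x ahead of the robot, y to its left, z up, the work surface at z = 0. Lengths are in m, angles in rad, forces in N, time in s.
With the tool pointing down it reaches from about 0.4 to 0.9 m from the base axis. Payload 5.6 kg.
Tool frame: the origin (TCP) lies at the very end of the fingers, on their centre line; the grasp point (between the pads) lies 19 mm behind it (grip_point_offset is the distance from the TCP to the grasp point, in m); z points along the fingers, y is the line along which they close (so a half turn about z gives the same grasp; the last joint's range is limited). The gripper opens to 92 mm and grips with 3 to 60 N. Pads are 20 mm wide; open, the fingers measure 128 mm over their backs; the gripper's body (75 mm by 189 mm) begins 69 mm behind the grasp point.
Start: joints at [-1.374, 0.468, -0.012, 1.603, 0.006, 1.071, -0.056], TCP at [0.154, 0.631, 0.215] pointing down, gripper open.
Joint ranges: [-2.53, 2.53], [-0.31, 2.02], [-1.57, 1.55], [0.28, 2.44], [-1.29, 4.43], [0.15, 1.84], [-2.92, 2.92]. Speed limits (rad/s): [2.57, 2.57, 3.14, 3.14, 3.14, 3.14, 3.14].

INTERFACE

Orientations are given as a rotation vector (axis times angle).
In Python, from plant import * gives the robot as it stands.
- The arm moves only by the shell command python3 -m pendant 'ROWS' [OPENING]. ROWS is JSON, a list of rows, each an object of numbers: "dx", "dy", "dz": the shift along the tool's x, y, z scaled (see below); "roll": the turn about the tool's z scaled (see below). In form: [{"dx": .., "dy": .., "dz": .., "roll": ..}, ...]. A call has 1 to 10 rows; each row shifts and turns the commanded pose from where the row before left it, along the tool's axes as they then stand; what a row does not reach is not made up. The controller multiplies each number of a shift by 25 cm and each number of a turn by pi rad. A row lasts 1/8 s, in which the tool goes at most 62.5 mm and 10.7 degrees, less where a joint would pass 70% of its speed; a pose out of reach is approached as far as the arm can. A call with a number of a shift or a turn outside -1 to 1 is refused whole. A call with a gripper value outside its range is refused whole. OPENING is the opening, from -1 (shut) to 1 (fully open), so that 0 is half open, set as the call begins (- or left out, the last holds). The fingers move at their own pace and stop on an object; the grip force is fixed at half the most. Time passes only in rows, so rows that do not move let the fingers close. It gives the time, the measured TCP pose, the force, the opening and the grip force at its end, in the units of the state.
- state(): the state, without advancing time (a new reading comes with each control period).
- snapshot(name): name is "scene" or "top"; returns a dict with "pixels" (420x560x3 uint8, red, green, blue), "fx", "fy", "cx", "cy" (pixels), "rvec" (rotation vector, rad) and "tvec" (3), from world to camera coordinates, as OpenCV has them. Camera axes: x right, y down, z forward; pixel columns grow to the right and rows downward; lengths in m; the calibration is good to about 2 mm. A picture is of the moment at which its call begins. There is no depth.
- finish_job(): hands the job in; it is judged then, once.
Trained networks look in a picture, given as the dict that the camera call returned (one of the last four; its "shot" number tells which), for a name from the list of things; names that differ only in an ending like _2 or _b are one class to them, and where a whole thing is asked for, a point or a joint stands for the part that bears it (a point fixed in the world has none). Each returns a list of dicts, best first, with "confidence" (0 to 1); they miss things now and then, are a little off and sometimes report something else, mostly with a low value. They report only what shows in the picture. A call takes as long as a camera call.
- recognise(picture, name): "bbox" ([left, top, right, bottom] in pixels, round what is visible of it).
- silhouettes(picture, name): "mask" (420x560 bool, what is visible of it) and "bbox" ([left, top, right, bottom] in pixels, round what is visible of it).
The state is a dict: "time": time; "joint_positions": joint angles; "qvel": joint speeds; "joint_torque": joint torques, N m; "ee_pos": TCP position; "orientation": TCP orientation; "ft_force": force on the tool from outside, world axes, zero at the start; "torque": the same for the moment, N m; "width": finger opening in m; "grasp_force": force on a finger pad.
Only numpy, scipy, OpenCV 4.12 (cv2) and the standard library are available. Lean on these libraries where they do the work, as an engineer would, in place of code of your own. Each camera call takes 0.05 s, during which the arm holds its last target. There are 200 camera calls.

## Working session

There is one attempt and no reset: what is moved stays moved. The work goes in short steps, Python scripts to look and compute and a shell command to move; the robot and the scene stay as the last step left them, time stands still between calls to the robot, and variables do not carry over. Pictures are saved under pics/ and viewed, at most 10 in all, crops included, and the job is handed in when it is done.

```bash
mkdir -p pics; ls; cat > h.py <<'E'
from plant import *
import numpy as np, cv2
from scipy.spatial.transform import Rotation as R
def cam(s): return R.from_rotvec(s["rvec"]).as_matrix(), np.array(s["tvec"])
def onplane(s,u,v,z):
    M,t=cam(s); d=M.T@np.array([(u-s["cx"])/s["fx"],(v-s["cy"])/s["fy"],1]); c=-M.T@t
    return c+d*(z-c[2])/d[2]
def proj(s,p):
    M,t=cam(s); q=M@np.array(p)+t; return s["fx"]*q[0]/q[2]+s["cx"], s["fy"]*q[1]/q[2]+s["cy"]
E
python3 - <<'E'
from h import *
st=state(); print(st)
ims=[]
for n in ("scene","top"):
    s=snapshot(n); cv2.imwrite(f"pics/{n}0.png",s["pixels"][:,:,::-1]); M,t=cam(s); print(n,-M.T@t,s["fx"])
    for k in ("tablet_mill","adjust_ring","lock_lever","bottle_white","bottle_amber","wind_timer"):
        r=silhouettes(s,k)
        if r:
            m=r[0]["mask"]; v,u=np.nonzero(m); z={"adjust_ring":.123,"lock_lever":.085}.get(k,0.05)
            print(k,round(r[0]["confidence"],2),r[0]["bbox"],u.mean(),v.mean(),onplane(s,u.mean(),v.mean(),z).round(3))
E
```

```text
pics
{'time': 0.0, 'joint_positions': array([-1.37401157,  0.46838777, -0.01161379,  1.60361034,  0.00598841,
        1.0713864 , -0.05631375]), 'qvel': array([-0.00142086, -0.00065891,  0.00069153, -0.00048525, -0.00119748,
        0.00053761, -0.00034816]), 'joint_torque': array([ 3.60539243e-04, -5.20567346e+01, -1.21116021e-02, -2.43751788e+01,
       -5.65252290e-02,  1.72445801e-02,  1.65697184e-04]), 'ee_pos': array([0.15429206, 0.63082853, 0.21363897]), 'orientation': array([-3.75853594e-01, -3.11892380e+00,  2.75537020e-03]), 'ft_force': array([-0.2298779 ,  0.41389911,  0.775423  ]), 'torque': array([ 0.00788038,  0.01359597, -0.04110259]), 'grasp_force': 0.0, 'width': 0.09215972729163963}
scene [ 0.01212639 -0.44857261  0.578312  ] 421.6325643495341
tablet_mill 0.77 [253.6, 207.4, 322.0, 289.8] 281.66750139120757 250.77490261547024 [ 0.481 -0.062  0.05 ]
adjust_ring 0.55 [261.2, 209.9, 303.4, 248.0] 281.48440545808967 227.79044834307993 [ 0.463 -0.075  0.123]
lock_lever 0.64 [294.4, 242.8, 325.4, 257.5] 311.2233502538071 248.16751269035532 [ 0.49  -0.123  0.085]
bottle_whi
[... 275 characters left out ...]
15384617 [ 0.391 -0.183  0.05 ]
top [ 0.44702014 -0.03851383  1.00571478] 477.96127144045454
tablet_mill 0.88 [251.7, 219.7, 347.2, 279.3] 298.98069631161667 246.49982764563944 [ 0.49  -0.049  0.05 ]
adjust_ring 0.9 [279.4, 226.8, 319.9, 263.5] 300.4870420017873 246.49865951742626 [ 0.486 -0.051  0.123]
lock_lever 0.6 [319.2, 233.7, 348.8, 247.9] 334.47257383966246 242.72995780590716 [ 0.496 -0.117  0.085]
bottle_white 0.84 [261.1, 171.6, 288.2, 203.1] 273.6 188.7 [0.606 0.002 0.05 ]
bottle_amber 0.8 [300.5, 173.5, 323.6, 202.2] 310.06967984934084 186.47457627118644 [ 0.611 -0.072  0.05 ]
wind_timer 0.85 [341.7, 268.1, 369.1, 301.8] 352.3405698778833 281.79240162822254 [ 0.42  -0.155  0.05 ]
```

```bash
python3 - <<'E'
import cv2
im=cv2.imread("pics/top0.png")[150:330,200:420]; im2=cv2.imread("pics/scene0.png")[160:340,230:370]
a=cv2.resize(im,None,fx=2.5,fy=2.5); b=cv2.resize(im2,None,fx=1.78,fy=2.5/1,interpolation=1)
b=cv2.resize(im2,(350,450)); 
a=cv2.resize(im,(450,368)); a=cv2.copyMakeBorder(a,0,82,0,0,cv2.BORDER_CONSTANT)
cv2.imwrite("pics/c0.png",cv2.hconcat([a,b]))
E
```

```text
(no output)
```

View pics/c0.png

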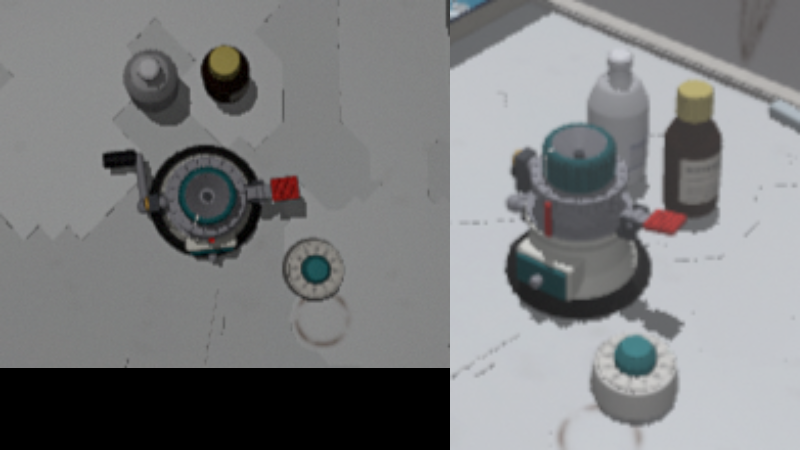

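The top view shows the ring at about pixel (300, 246), the paddle at (339, 242) and the timer at (352, 282). The bottles stand behind the mill. Ring axis ≈ (0.486, -0.051). I'm moving over it now.

```bash

python3 -m pendant '[{"dx":-0.127,"dy":-0.105},{"dx":-0.127,"dy":-0.105},{"dx":-0.127,"dy":-0.105},{"dx":-0.127,"dy":-0.105},{"dx":-0.127,"dy":-0.105},{"dx":-0.127,"dy":-0.105},{"dx":-0.127,"dy":-0.105},{"dx":-0.127,"dy":-0.105},{"dx":-0.127,"dy":-0.105},{"dx":-0.127,"dy":-0.105}]' 1
python3 -c "
from h import *
s=state();print(s['joint_positions'].round(2),s['ee_pos'].round(3),R.from_rotvec(s['orientation']).as_matrix().round(3))"
```

```text
[-1.37  0.47 -0.01  1.6   0.01  1.07 -0.06] [0.154 0.631 0.215] [[-0.971  0.238  0.   ]
 [ 0.238  0.971  0.   ]
 [-0.     0.    -1.   ]]schema error: expected keys dx, dy, dz, roll
```

```bash
cat > s.py <<'E'
from h import *
s=state();m=R.from_rotvec(s['orientation']).as_matrix()
print('t',round(s['time'],2),'q',s['joint_positions'].round(2),'p',s['ee_pos'].round(4),'F',s['ft_force'].round(1),'M',s['torque'].round(3),'w',round(s['width'],4),'g',round(s['grasp_force'],1))
print('tilt',m[:2,2].round(3),'yaw_cw',round(-np.arctan2(m[1,1],m[0,1]),4))
def go(x,y,z):
    d=m.T@(np.array([x,y,z])-s['ee_pos']); print('to',(x,y,z),'tool units',(d/.25).round(3))
E
python3 -m pendant '[{"dx":-0.127,"dy":-0.105,"dz":0,"roll":0},{"dx":-0.127,"dy":-0.105,"dz":0,"roll":0},{"dx":-0.127,"dy":-0.105,"dz":0,"roll":0},{"dx":-0.127,"dy":-0.105,"dz":0,"roll":0},{"dx":-0.127,"dy":-0.105,"dz":0,"roll":0},{"dx":-0.127,"dy":-0.105,"dz":0,"roll":0},{"dx":-0.127,"dy":-0.105,"dz":0,"roll":0},{"dx":-0.127,"dy":-0.105,"dz":0,"roll":0},{"dx":-0.127,"dy":-0.105,"dz":0,"roll":0},{"dx":-0.127,"dy":-0.105,"dz":0,"roll":0}]' 1
python3 -c "
from s import *
go(.486,-.051,.2)"
```

```text
time: 1.95
ee_pos: [0.4013, 0.2999, 0.2149]
orientation: [0.376, 3.119, 0.001]
ft_force: [0.4, 0.3, 0.6]
width: 0.0923
grasp_force: 0.0
t 1.95 q [-0.84  0.21  0.15  1.97 -0.04  0.96  0.66] p [0.4013 0.2999 0.2149] F [0.4 0.3 0.6] M [ 0.021 -0.022  0.022] w 0.0923 g 0.0
tilt [0.001 0.001] yaw_cw -1.331
to (0.486, -0.051, 0.2) tool units [-0.663 -1.283  0.059]
```

```bash

python3 -m pendant '[{"dx":-0.066,"dy":-0.128,"dz":0.006,"roll":0},{"dx":-0.066,"dy":-0.128,"dz":0.006,"roll":0},{"dx":-0.066,"dy":-0.128,"dz":0.006,"roll":0},{"dx":-0.066,"dy":-0.128,"dz":0.006,"roll":0},{"dx":-0.066,"dy":-0.128,"dz":0.006,"roll":0},{"dx":-0.066,"dy":-0.128,"dz":0.006,"roll":0},{"dx":-0.066,"dy":-0.128,"dz":0.006,"roll":0},{"dx":-0.066,"dy":-0.128,"dz":0.006,"roll":0},{"dx":-0.066,"dy":-0.128,"dz":0.006,"roll":0},{"dx":-0.066,"dy":-0.128,"dz":0.006,"roll":0}]' 1 >/dev/null
python3 -c "
from s import *
go(.486,-.051,.104)
a=snapshot('scene');b=snapshot('top')
for s in (a,b): print(proj(s,(.486,-.051,.123)))
cv2.imwrite('pics/c1.png',cv2.hconcat([cv2.resize(a['pixels'][130:330,180:380,::-1],(400,400)),cv2.resize(b['pixels'][150:350,200:400,::-1],(400,400))]))"
```

```text
t 3.2 q [-0.33  0.21  0.41  2.03 -0.11  0.92  1.47] p [ 0.4851 -0.0501  0.1998] F [ 0.1 -0.6  0.4] M [ 0.047  0.017 -0.001] w 0.0919 g 0.0
tilt [0.001 0.   ] yaw_cw -1.3312
to (0.486, -0.051, 0.104) tool units [-0.004 -0.003  0.383]
(np.float64(279.318497867946), np.float64(216.550558995002))
(np.float64(300.28071622828975), np.float64(246.74900808527718))
```

View pics/c1.png

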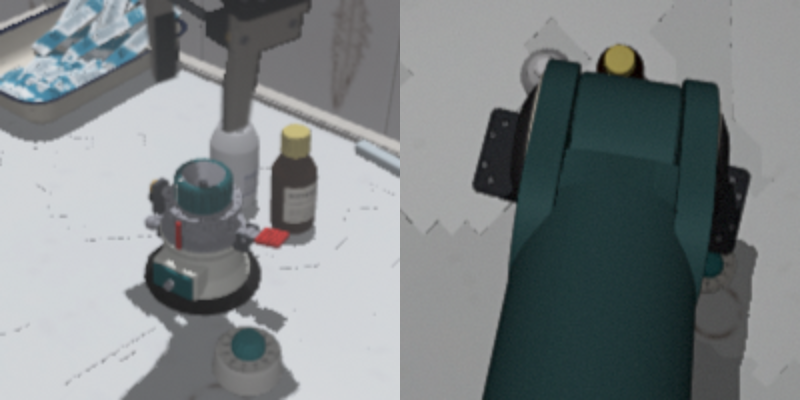

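The scene view shows the fingers straddling the ring, with the rim's middle near pixel (281, 216). That is within about 3 mm of the predicted (279, 217), so I'm descending.

```bash

python3 -m pendant '[{"dx":-0.006,"dy":-0.008,"dz":0.1,"roll":0},{"dx":0,"dy":0,"dz":0.1,"roll":0},{"dx":0,"dy":0,"dz":0.1,"roll":0},{"dx":0,"dy":0,"dz":0.06,"roll":0},{"dx":0,"dy":0,"dz":0.02,"roll":0},{"dx":0,"dy":0,"dz":0,"roll":0}]' 1 >/dev/null
python3 -c "from s import *"
python3 -m pendant '[{"dx":0,"dy":0,"dz":0,"roll":0},{"dx":0,"dy":0,"dz":0,"roll":0},{"dx":0,"dy":0,"dz":0,"roll":0},{"dx":0,"dy":0,"dz":0,"roll":0},{"dx":0,"dy":0,"dz":0,"roll":0},{"dx":0,"dy":0,"dz":0,"roll":0}]' -1 >/dev/null
python3 -c "
from s import *
go(.487,-.052,.103)"
```

```text
t 4.05 q [-0.28  0.36  0.38  2.1  -0.2   0.71  1.56] p [ 0.4859 -0.0512  0.1048] F [-0.6 -0.4 -0. ] M [0.005 0.063 0.01 ] w 0.092 g 0.0
tilt [0. 0.] yaw_cw -1.3311
t 4.8 q [-0.28  0.36  0.38  2.1  -0.2   0.71  1.56] p [ 0.4857 -0.0518  0.1048] F [-1.4 -3.3  4. ] M [-0.482  0.293 -0.04 ] w 0.0527 g 30.0
tilt [ 0. -0.] yaw_cw -1.3306
to (0.487, -0.052, 0.103) tool units [-0.005  0.     0.007]
```

```bash

python3 -m pendant '[{"dx":0,"dy":0,"dz":0.0002,"roll":0.02},{"dx":0,"dy":0,"dz":0.0002,"roll":0.02},{"dx":0,"dy":0,"dz":0.0002,"roll":0.01},{"dx":0,"dy":0,"dz":0,"roll":0}]' >/dev/null
python3 -c "from s import *"
python3 -m pendant '[{"dx":0,"dy":0,"dz":0.0002,"roll":0.02},{"dx":0,"dy":0,"dz":0.0002,"roll":0.02},{"dx":0,"dy":0,"dz":0.0002,"roll":0.02},{"dx":0,"dy":0,"dz":0.0002,"roll":0.02},{"dx":0,"dy":0,"dz":0,"roll":0}]'  >/dev/null
python3 -c "from s import *"
python3 -m pendant '[{"dx":0,"dy":0,"dz":0.0002,"roll":0.02},{"dx":0,"dy":0,"dz":0.0002,"roll":0.02},{"dx":0,"dy":0,"dz":0.0002,"roll":0.02},{"dx":0,"dy":0,"dz":0.0002,"roll":0.02},{"dx":0,"dy":0,"dz":0,"roll":0}]'  >/dev/null
python3 -c "from s import *"
```

```text
t 5.3 q [-0.31  0.37  0.41  2.1  -0.22  0.71  1.42] p [ 0.4859 -0.0515  0.1047] F [-1.9 -1.3  5. ] M [-0.421  0.291 -0.054] w 0.0528 g 30.0
tilt [ 0. -0.] yaw_cw -1.1738
t 5.92 q [-0.36  0.38  0.47  2.11 -0.26  0.71  1.21] p [ 0.4862 -0.0511  0.1045] F [-0.4 -0.2  6. ] M [-0.086  0.149 -0.139] w 0.053 g 30.0
tilt [0.001 0.   ] yaw_cw -0.9233
t 6.55 q [-0.41  0.38  0.53  2.11 -0.3   0.72  0.99] p [ 0.4865 -0.0508  0.1043] F [0.6 1.  3.9] M [ 0.226 -0.177 -0.088] w 0.0528 g 30.0
tilt [0.001 0.   ] yaw_cw -0.6733
```

```bash
cat > q.py <<'E'
from plant import *
import numpy as np
from scipy.spatial.transform import Rotation as R
s=state();m=R.from_rotvec(s['orientation']).as_matrix()
print(round(s['time'],2),'yaw',round(-np.arctan2(m[1,1],m[0,1])+1.3306,3),'Mz %.3f'%s['torque'][2],'q7t %.3f'%s['joint_torque'][6],'F',s['ft_force'].round(1),'Mxy',s['torque'][:2].round(2),'w %.4f'%s['width'])
E
python3 q.py
python3 -m pendant '[{"dx":0,"dy":0,"dz":0.0002,"roll":0.02},{"dx":0,"dy":0,"dz":0,"roll":0}]' >/dev/null; python3 q.py
python3 -m pendant '[{"dx":0,"dy":0,"dz":0.0002,"roll":0.02},{"dx":0,"dy":0,"dz":0,"roll":0}]' >/dev/null; python3 q.py
python3 -m pendant '[{"dx":0,"dy":0,"dz":0.0002,"roll":0.02},{"dx":0,"dy":0,"dz":0,"roll":0}]' >/dev/null; python3 q.py
```

```text
6.55 yaw 0.657 Mz -0.088 q7t -0.137 F [0.6 1.  3.9] Mxy [ 0.23 -0.18] w 0.0528
6.8 yaw 0.72 Mz -0.133 q7t -0.091 F [1.7 2.3 4.8] Mxy [ 0.51 -0.41] w 0.0528
7.05 yaw 0.783 Mz -0.135 q7t 0.002 F [3.2 3.4 4.3] Mxy [ 0.75 -0.66] w 0.0530
7.3 yaw 0.845 Mz -0.215 q7t 0.095 F [3.5 4.1 3.7] Mxy [ 0.81 -0.91] w 0.0528
```

```bash

python3 -m pendant '[{"dx":0.002,"dy":0.005,"dz":0,"roll":0},{"dx":0,"dy":0,"dz":0,"roll":0}]' >/dev/null; python3 q.py
python3 -m pendant '[{"dx":0,"dy":0,"dz":0.0002,"roll":0.01},{"dx":0,"dy":0,"dz":0,"roll":0}]' >/dev/null; python3 q.py
python3 -m pendant '[{"dx":0,"dy":0,"dz":0.0002,"roll":0.01},{"dx":0,"dy":0,"dz":0,"roll":0}]' >/dev/null; python3 q.py
python3 -c "
from h import *
a=snapshot('scene')
cv2.imwrite('pics/c2.png',cv2.resize(a['pixels'][180:270,230:350,::-1],(800,600),interpolation=2))"
```

```text
7.55 yaw 0.846 Mz -0.163 q7t 0.165 F [1.8 2.7 5.9] Mxy [ 0.4 -0.4] w 0.0530
7.8 yaw 0.876 Mz 0.135 q7t -0.180 F [2.3 2.4 6.1] Mxy [ 0.41 -0.37] w 0.0528
8.05 yaw 0.908 Mz -0.003 q7t -0.059 F [1.5 3.4 6.4] Mxy [ 0.41 -0.37] w 0.0528
```

View pics/c2.png

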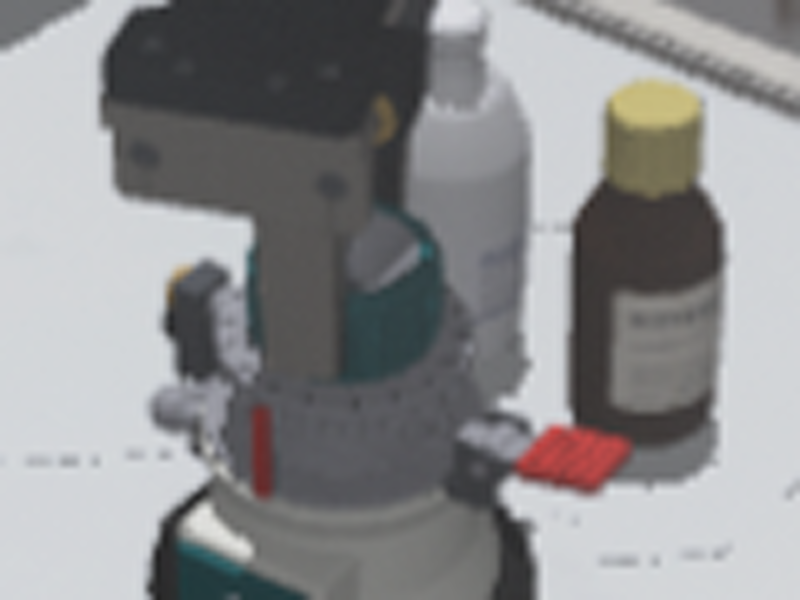

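The image shows the fingers firmly on the ring with the lever up. The torque trace has detent structure, so I'm stepping finely from here.

```bash

python3 -m pendant '[{"dx":0,"dy":0,"dz":0.0001,"roll":0.01},{"dx":0,"dy":0,"dz":0,"roll":0}]' >/dev/null; python3 q.py
python3 -m pendant '[{"dx":0,"dy":0,"dz":0.0001,"roll":0.01},{"dx":0,"dy":0,"dz":0,"roll":0}]' >/dev/null; python3 q.py
python3 -m pendant '[{"dx":0,"dy":0,"dz":0.0001,"roll":0.01},{"dx":0,"dy":0,"dz":0,"roll":0}]' >/dev/null; python3 q.py
python3 -m pendant '[{"dx":0,"dy":0,"dz":0.0001,"roll":0.01},{"dx":0,"dy":0,"dz":0,"roll":0}]' >/dev/null; python3 q.py
```

```text
8.35 yaw 0.939 Mz -0.046 q7t -0.042 F [0.9 1.  5.1] Mxy [ 0.41 -0.54] w 0.0531
8.6 yaw 0.971 Mz -0.038 q7t -0.004 F [2.1 2.1 5.9] Mxy [ 0.41 -0.41] w 0.0528
8.85 yaw 1.003 Mz -0.055 q7t 0.006 F [1.6 2.8 6. ] Mxy [ 0.42 -0.55] w 0.0527
9.1 yaw 1.034 Mz -0.035 q7t -0.010 F [3.3 1.4 6.8] Mxy [ 0.44 -0.61] w 0.0527
```

```bash

python3 -m pendant '[{"dx":0,"dy":0,"dz":0,"roll":0.01},{"dx":0,"dy":0,"dz":0,"roll":0}]' >/dev/null; python3 q.py
python3 -m pendant '[{"dx":0,"dy":0,"dz":0,"roll":0.01},{"dx":0,"dy":0,"dz":0,"roll":0}]' >/dev/null; python3 q.py
python3 -m pendant '[{"dx":0,"dy":0,"dz":0,"roll":0.01},{"dx":0,"dy":0,"dz":0,"roll":0}]' >/dev/null; python3 q.py
python3 -m pendant '[{"dx":0,"dy":0,"dz":0,"roll":0.01},{"dx":0,"dy":0,"dz":0,"roll":0}]' >/dev/null; python3 q.py
```

```text
9.35 yaw 1.065 Mz -0.033 q7t 0.034 F [2.2 2.2 5.9] Mxy [ 0.46 -0.61] w 0.0527
9.6 yaw 1.097 Mz -0.117 q7t 0.036 F [1.8 2.8 4.6] Mxy [ 0.45 -0.69] w 0.0530
9.85 yaw 1.131 Mz -0.122 q7t 0.048 F [3.6 1.4 5.6] Mxy [ 0.45 -0.83] w 0.0526
10.1 yaw 1.163 Mz -0.120 q7t 0.049 F [4.8 2.4 5.3] Mxy [ 0.45 -1.05] w 0.0530
```

```bash

python3 -m pendant '[{"dx":0.001,"dy":0.004,"dz":0,"roll":0.01},{"dx":0,"dy":0,"dz":0,"roll":0}]' >/dev/null; python3 q.py
python3 -m pendant '[{"dx":0,"dy":0,"dz":0,"roll":0.01},{"dx":0,"dy":0,"dz":0,"roll":0}]' >/dev/null; python3 q.py
python3 -m pendant '[{"dx":0,"dy":0,"dz":0,"roll":0.01},{"dx":0,"dy":0,"dz":0,"roll":0}]' >/dev/null; python3 q.py
python3 -m pendant '[{"dx":0,"dy":0,"dz":0,"roll":0.01},{"dx":0,"dy":0,"dz":0,"roll":0}]' >/dev/null; python3 q.py
```

```text
10.35 yaw 1.195 Mz -0.159 q7t 0.071 F [2.6 0.6 7.6] Mxy [ 0.31 -0.65] w 0.0530
10.6 yaw 1.225 Mz 0.186 q7t -0.219 F [2.5 1.6 7.1] Mxy [ 0.29 -0.64] w 0.0531
10.85 yaw 1.256 Mz 0.135 q7t -0.171 F [2.1 1.4 7.3] Mxy [ 0.23 -0.73] w 0.0532
11.1 yaw 1.287 Mz 0.198 q7t -0.257 F [3.6 0.6 6.8] Mxy [ 0.25 -0.78] w 0.0529
```

```bash

python3 -m pendant '[{"dx":0,"dy":0,"dz":0,"roll":0},{"dx":0,"dy":0,"dz":0,"roll":0}]' >/dev/null; python3 q.py
python3 -m pendant '[{"dx":0,"dy":0,"dz":0,"roll":0.006},{"dx":0,"dy":0,"dz":0,"roll":0}]' >/dev/null; python3 q.py

```

```text
11.35 yaw 1.287 Mz 0.236 q7t -0.203 F [3.4 1.  5.8] Mxy [ 0.23 -0.78] w 0.0531
11.6 yaw 1.306 Mz 0.312 q7t -0.336 F [3.9 1.7 5.8] Mxy [ 0.19 -0.8 ] w 0.0530
```

Mz and the wrist-joint torque both climb at about 3 N m/rad beyond yaw 1.21, so the burrs have touched at a yaw of about 1.21–1.24. I'm backing off towards yaw 0, about 3.5 clicks below the touch.

```bash

python3 -m pendant '[{"dx":0,"dy":-0.001,"dz":-0.0003,"roll":-0.03},{"dx":0,"dy":-0.001,"dz":-0.0003,"roll":-0.03},{"dx":0,"dy":-0.001,"dz":-0.0003,"roll":-0.03},{"dx":0,"dy":-0.001,"dz":-0.0003,"roll":-0.03},{"dx":0,"dy":-0.001,"dz":-0.0003,"roll":-0.03},{"dx":0,"dy":-0.001,"dz":-0.0003,"roll":-0.03},{"dx":0,"dy":-0.001,"dz":-0.0003,"roll":-0.03},{"dx":0,"dy":-0.001,"dz":-0.0003,"roll":-0.03},{"dx":0,"dy":-0.001,"dz":-0.0003,"roll":-0.03},{"dx":0,"dy":0,"dz":0,"roll":0}]' >/dev/null; python3 q.py
python3 -m pendant '[{"dx":0,"dy":0,"dz":0,"roll":-0.015},{"dx":0,"dy":0,"dz":0,"roll":0}]' >/dev/null; python3 q.py
python3 -m pendant '[{"dx":0,"dy":0,"dz":0,"roll":-0.015},{"dx":0,"dy":0,"dz":0,"roll":0}]' >/dev/null; python3 q.py
python3 -m pendant '[{"dx":0,"dy":0,"dz":0,"roll":-0.015},{"dx":0,"dy":0,"dz":0,"roll":0}]' >/dev/null; python3 q.py
python3 -m pendant '[{"dx":0,"dy":0,"dz":0,"roll":-0.015},{"dx":0,"dy":0,"dz":0,"roll":0}]' >/dev/null; python3 q.py
python3 -m pendant '[{"dx":0,"dy":0,"dz":0,"roll":-0.015},{"dx":0,"dy":0,"dz":0,"roll":0}]' >/dev/null; python3 q.py

```

```text
12.85 yaw 0.46 Mz 0.016 q7t 0.260 F [4.4 1.5 3.9] Mxy [ 0.47 -1.16] w 0.0527
13.1 yaw 0.413 Mz 0.036 q7t 0.106 F [5.2 1.1 4.8] Mxy [ 0.36 -1.17] w 0.0530
13.35 yaw 0.366 Mz 0.075 q7t 0.025 F [4.1 0.4 4.9] Mxy [ 0.26 -1.08] w 0.0529
13.6 yaw 0.318 Mz 0.074 q7t -0.001 F [3.9 0.4 4.9] Mxy [ 0.16 -1.01] w 0.0525
13.85 yaw 0.271 Mz 0.108 q7t -0.044 F [3.4 0.9 5.8] Mxy [ 0.23 -0.91] w 0.0528
14.1 yaw 0.224 Mz 0.176 q7t -0.076 F [3.  0.2 7.2] Mxy [ 0.12 -0.86] w 0.0529
```

```bash

python3 -m pendant '[{"dx":0,"dy":0,"dz":0,"roll":-0.01},{"dx":0,"dy":0,"dz":0,"roll":0}]' >/dev/null; python3 q.py
python3 -m pendant '[{"dx":0,"dy":0,"dz":0,"roll":-0.01},{"dx":0,"dy":0,"dz":0,"roll":0}]' >/dev/null; python3 q.py
python3 -m pendant '[{"dx":0,"dy":0,"dz":0,"roll":-0.01},{"dx":0,"dy":0,"dz":0,"roll":0}]' >/dev/null; python3 q.py
python3 -m pendant '[{"dx":0,"dy":0,"dz":0,"roll":-0.01},{"dx":0,"dy":0,"dz":0,"roll":0}]' >/dev/null; python3 q.py
python3 -m pendant '[{"dx":0,"dy":0,"dz":0,"roll":-0.01},{"dx":0,"dy":0,"dz":0,"roll":0}]' >/dev/null; python3 q.py

```

```text
14.35 yaw 0.193 Mz 0.135 q7t -0.054 F [ 3.1 -0.5  6.8] Mxy [ 0.11 -0.79] w 0.0528
14.6 yaw 0.162 Mz -0.023 q7t 0.077 F [3.7 0.3 7.3] Mxy [ 0.06 -0.84] w 0.0530
14.85 yaw 0.131 Mz -0.079 q7t 0.063 F [ 2.6 -0.9  7.3] Mxy [ 0.01 -0.79] w 0.0531
15.1 yaw 0.099 Mz 0.005 q7t 0.074 F [ 2.7 -0.7  7.7] Mxy [ 0.03 -0.72] w 0.0528
15.35 yaw 0.068 Mz 0.024 q7t 0.057 F [ 2.9 -0.6  7.6] Mxy [-0.11 -0.71] w 0.0529
```

The torque steps restoringly at yaw 0.86, 1.21 and 0.17, with the same sign as the burr contact. Those are the detents, so the fourth click is at a yaw of about -0.18, a gap of about 1.0 mm. I'm going there slowly.

```bash

python3 -m pendant '[{"dx":0,"dy":0,"dz":0,"roll":-0.02},{"dx":0,"dy":0,"dz":-0.0003,"roll":-0.02},{"dx":0,"dy":0,"dz":-0.0003,"roll":-0.02},{"dx":0,"dy":0,"dz":-0.0003,"roll":-0.01},{"dx":0,"dy":0,"dz":0,"roll":0}]' >/dev/null; python3 q.py
python3 -m pendant '[{"dx":0,"dy":0,"dz":0,"roll":-0.004},{"dx":0,"dy":0,"dz":0,"roll":0}]' >/dev/null; python3 q.py
python3 -m pendant '[{"dx":0,"dy":0,"dz":0,"roll":-0.004},{"dx":0,"dy":0,"dz":0,"roll":0}]' >/dev/null; python3 q.py
python3 -m pendant '[{"dx":0,"dy":0,"dz":0,"roll":-0.004},{"dx":0,"dy":0,"dz":0,"roll":0}]' >/dev/null; python3 q.py

```

```text
15.97 yaw -0.152 Mz 0.041 q7t -0.038 F [ 2.7 -1.4  7.8] Mxy [-0.33 -0.67] w 0.0530
16.23 yaw -0.164 Mz 0.055 q7t -0.031 F [ 2.6 -1.7  8.3] Mxy [-0.3 -0.6] w 0.0528
16.48 yaw -0.177 Mz 0.030 q7t -0.029 F [ 1.8 -1.9  7.7] Mxy [-0.33 -0.67] w 0.0527
16.73 yaw -0.189 Mz -0.002 q7t 0.072 F [ 2.7 -2.1  8.7] Mxy [-0.28 -0.65] w 0.0531
```

```bash

python3 -m pendant '[{"dx":0,"dy":0,"dz":0,"roll":0},{"dx":0,"dy":0,"dz":0,"roll":0},{"dx":0,"dy":0,"dz":0,"roll":0},{"dx":0,"dy":0,"dz":0,"roll":0},{"dx":0,"dy":0,"dz":-0.1,"roll":0},{"dx":0,"dy":0,"dz":-0.1,"roll":0},{"dx":0,"dy":0,"dz":-0.05,"roll":0},{"dx":0,"dy":0,"dz":0,"roll":0}]' 1 >/dev/null; 
python3 - <<'E'
from s import *
im=cv2.imread("pics/top0.png"); 
hsv=cv2.cvtColor(im,cv2.COLOR_BGR2HSV); red=((hsv[:,:,0]<8)|(hsv[:,:,0]>172))&(hsv[:,:,1]>150)&(hsv[:,:,2]>90)
S={n:snapshot(n) for n in("top","scene")}
def pad(n,im):
    hsv=cv2.cvtColor(im,cv2.COLOR_BGR2HSV); red=(((hsv[:,:,0]<8)|(hsv[:,:,0]>172))&(hsv[:,:,1]>130)&(hsv[:,:,2]>70)).astype(np.uint8)
    k,l,st,c=cv2.connectedComponentsWithStats(red)
    for i in range(1,k):
        if st[i,4]>25: print(n,st[i],c[i].round(1),onplane(S[n],*c[i],.085).round(4))
pad("top",im); pad("scene",cv2.imread("pics/scene0.png")); pad("scene",S["scene"]["pixels"][:,:,::-1].copy())
print(proj(S["scene"],(.487,-.052,.123)))
cv2.imwrite('pics/c3.png',cv2.resize(S["scene"]['pixels'][180:270,230:350,::-1],(800,600),interpolation=2))
go(.496,-.126,.12)
E
```

```text
t 17.73 q [-0.27  0.26  0.36  2.05 -0.12  0.85  1.68] p [ 0.4858 -0.0507  0.1676] F [ 0.  -0.4 -0.4] M [ 0.011 -0.018  0.112] w 0.0919 g 0.0
tilt [0.001 0.   ] yaw_cw -1.5226
top [332 236  14  12 139] [338.8 241.8] [ 0.4973 -0.1255  0.085 ]
scene [308 244  16   9  94] [315.7 248.1] [ 0.4949 -0.129   0.085 ]
scene [308 244  16   9  96] [315.7 248.2] [ 0.4947 -0.129   0.085 ]
(np.float64(280.0920236350076), np.float64(216.5144033831767))
to (0.496, -0.126, 0.12) tool units [-0.055 -0.299  0.19 ]
```

View pics/c3.png

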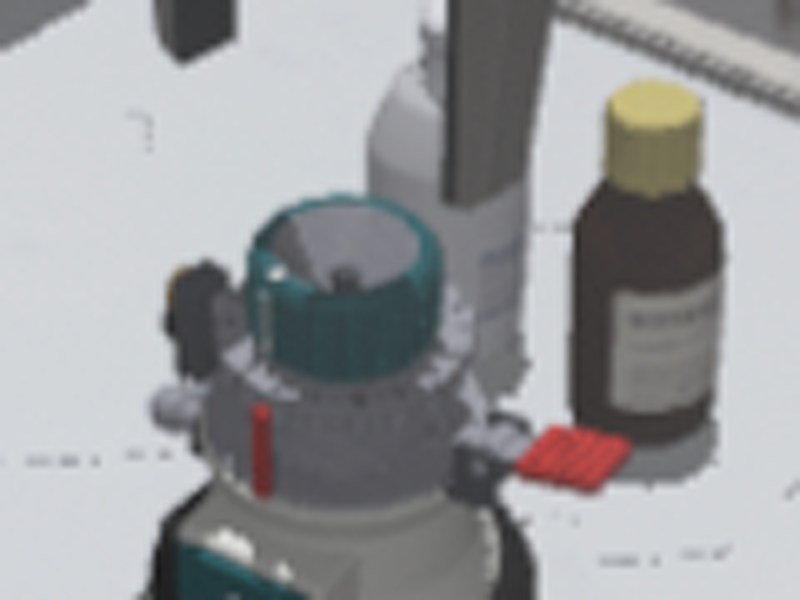

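```bash
python3 - <<'E'
from h import *
S=snapshot("scene"); cv2.imwrite("pics/scene3.png",S["pixels"][:,:,::-1])
a=cv2.imread("pics/scene0.png")[200:260,255:310]; b=cv2.imread("pics/scene3.png")[200:260,255:310]
cv2.imwrite("pics/c4.png",cv2.hconcat([cv2.resize(x,(400,436),interpolation=cv2.INTER_CUBIC) for x in(a,b)]))
for name in ("scene0","scene3"):
    g=cv2.cvtColor(cv2.imread(f"pics/{name}.png"),cv2.COLOR_BGR2HSV)
    print(name); print(g[219:236:2,264:284,1])
for th in np.radians([-40,-20,-10,0,10,20,40]):  # ring angle of front mark, cw from -x of mill (yaw .12)
    a=np.pi+.12-th; p=(.487+.027*np.cos(a),-.053+.027*np.sin(a),.112); print(round(np.degrees(th)),np.round(proj(S,p),1))
E
```

```text
scene0
[[  9  10  14  71  74  51  22  29  21  13  17  16  16  14  14  15  17  17
   17  15]
 [  9   9  12  61  74  89  99 106  97  65  35  21  17  15  17  18  21  21
   21  21]
 [ 16  15  18  30  11  81  79  93  97 101 108  99  93  75  61  61  61  62
   65  55]
 [ 16  17  20  45  30  71  63  67  73  79  83  82  78  94  96  98  97 101
  100  95]
 [ 18  18  21  40  27  73  68  63  65  67  68  66  68  75  78  79  67  75
   71  72]
 [ 18  16  18  32  36  75  64  66  65  70  70  66  64  71  73  78  67  66
   70  70]
 [ 16  15  16  14  14  70  67  70  73  70  72  67  68  69  71  74  67  67
   70  73]
 [ 17  14  16  16  15  16  45  66  72  70  72  65  72  76  72  71  68  67
   72  74]
 [ 13  14  15  16  15  16  16  18  30  42  58  74  68  72  76  72  71  70
   73  75]]
scene3
[[ 10   8  14  70  99 109  97  61  27  14  17  13  12  13  13  15  14  16
   14  16]
 [ 10  10  12  64  85  85  31   5  18  56  46  26  13  14  16  17  17  20
   17  16]
 [ 13  13  27  64  72  60  69  93  99 104 107 102  90  75  33  20  33  30
   32  34]
 [ 11  14  21  66  61  38  38  72  76  81  89  86  72  74  74  77  74  77
   76  74]
 [ 14  16  23  60  63  35  38  72  66  69  70  68  66  72  71  67  67  63
   72  71]
 [ 16  14  17  40  54  36  39  73  70  67  69  68  63  73  75  71  65  66
   75  71]
 [ 16  17  14  17  26  18  21  75  73  73  73  69  69  77  71  72  70  68
   77  74]
 [ 17  17  17  15  16  19  39  69  70  70  74  70  71  77  75  71  68  70
   74  74]
 [ 14  13  14  15  16  14  17  17  27  41  54  78  74  79  74  76  74  71
   77  73]]
-40 [282.3 230.6]
-20 [277.  230.4]
-10 [274.5 229.9]
0 [272.2 229.1]
10 [270.2 228.1]
20 [268.5 226.9]
40 [266.3 224.1]
```

View pics/c4.png

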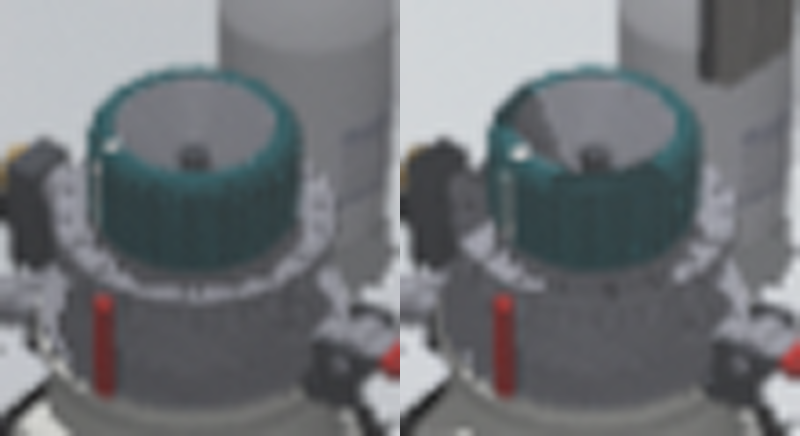

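The ring's white mark sits next to the red pointer, at column 269.5 against 268 at the start. That is about 11° anticlockwise, so the ring turned without slipping and stayed put on release; the lever is still up. Next I close the fingers, turn the hand 90° and go over the paddle.

```bash

python3 -m pendant '[{"dx":0,"dy":0,"dz":0,"roll":0.05},{"dx":0,"dy":0,"dz":0,"roll":0.05},{"dx":0,"dy":0,"dz":0,"roll":0.05},{"dx":0,"dy":0,"dz":0,"roll":0.05},{"dx":0,"dy":0,"dz":0,"roll":0.05},{"dx":0,"dy":0,"dz":0,"roll":0.05},{"dx":0,"dy":0,"dz":0,"roll":0.05},{"dx":0,"dy":0,"dz":0,"roll":0.05},{"dx":0,"dy":0,"dz":0,"roll":0.05},{"dx":0,"dy":0,"dz":0,"roll":0.05}]' -1 >/dev/null; 
python3 -c "
from s import *
go(.4965,-.128,.1)"
```

```text
t 19.12 q [-0.52  0.29  0.66  2.07 -0.23  0.86  0.21] p [ 0.4849 -0.0508  0.1662] F [-0.5  0.2 -0.6] M [-0.064  0.02  -0.002] w 0.0008 g 0.0
tilt [-0.002 -0.001] yaw_cw 0.0534
to (0.4965, -0.128, 0.1) tool units [-0.306  0.063  0.265]
```

```bash

python3 -m pendant '[{"dx":-0.076,"dy":0.016,"dz":0,"roll":0},{"dx":-0.077,"dy":0.016,"dz":0,"roll":0},{"dx":-0.077,"dy":0.016,"dz":0,"roll":0},{"dx":-0.076,"dy":0.015,"dz":0,"roll":0},{"dx":0,"dy":0,"dz":0.12,"roll":0},{"dx":0,"dy":0,"dz":0.12,"roll":0},{"dx":0,"dy":0,"dz":0.025,"roll":0},{"dx":0,"dy":0,"dz":0,"roll":0}]' -1 >/dev/null; 
python3 -c "
from s import *
go(.4965,-.128,.086)
a=snapshot('scene')
cv2.imwrite('pics/c5.png',cv2.resize(a['pixels'][180:270,230:350,::-1],(800,600),interpolation=2))"
```

```text
t 20.12 q [-0.31  0.45  0.61  2.06 -0.37  0.75  0.49] p [ 0.4973 -0.1281  0.1006] F [-0.4  0.1  0.4] M [-0.105  0.058 -0.007] w 0.0005 g 0.0
tilt [-0.001 -0.   ] yaw_cw 0.0485
to (0.4965, -0.128, 0.086) tool units [ 0.    -0.003  0.058]
```

View pics/c5.png

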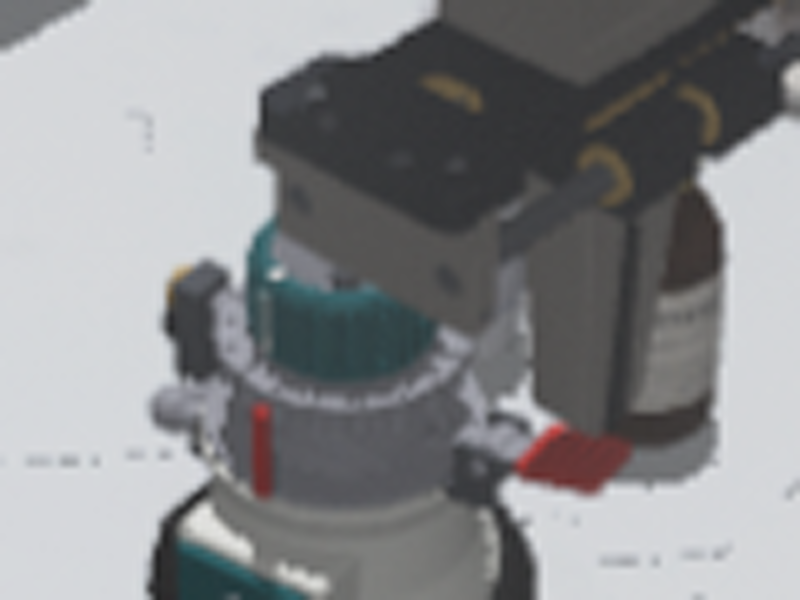

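The fingers are just above the paddle, whose middle is at crop pixel (573, 458). Pressing down.

```bash

python3 -m pendant '[{"dx":0,"dy":-0.003,"dz":0.03,"roll":0},{"dx":0,"dy":0,"dz":0.02,"roll":0},{"dx":0,"dy":0,"dz":0.01,"roll":0},{"dx":0,"dy":0,"dz":0.01,"roll":0},{"dx":0,"dy":0,"dz":0,"roll":0}]' -1 >/dev/null; 
python3 s.py
python3 -m pendant '[{"dx":0,"dy":0,"dz":0.008,"roll":0},{"dx":0,"dy":0,"dz":0.008,"roll":0},{"dx":0,"dy":0,"dz":0,"roll":0}]' -1 >/dev/null; 
python3 s.py
python3 -m pendant '[{"dx":0,"dy":0,"dz":0.008,"roll":0},{"dx":0,"dy":0,"dz":0,"roll":0}]' -1 >/dev/null; 
python3 s.py
```

```text
t 20.8 q [-0.29  0.47  0.59  2.07 -0.4   0.71  0.51] p [ 0.4968 -0.1279  0.0833] F [ 0.6 -0.9  0.4] M [-0.091  0.052  0.007] w 0.0004 g 0.2
tilt [-0.  0.] yaw_cw 0.0484
t 21.18 q [-0.28  0.48  0.59  2.07 -0.4   0.71  0.51] p [ 0.4969 -0.128   0.0793] F [-0.1 -1.6  1.6] M [-0.322  0.046 -0.027] w 0.0005 g 0.7
tilt [ 0. -0.] yaw_cw 0.0485
t 21.43 q [-0.28  0.48  0.58  2.07 -0.41  0.7   0.52] p [ 0.4969 -0.1281  0.0773] F [ 0.6 -2.4  2.1] M [-0.53  -0.007  0.045] w 0.0004 g 1.1
tilt [ 0. -0.] yaw_cw 0.0484
```

```bash

python3 -m pendant '[{"dx":0,"dy":0,"dz":0.008,"roll":0},{"dx":0,"dy":0,"dz":0,"roll":0}]' -1 >/dev/null; 
python3 s.py|head -1
python3 -m pendant '[{"dx":0,"dy":0,"dz":0.008,"roll":0},{"dx":0,"dy":0,"dz":0,"roll":0}]' -1 >/dev/null; 
python3 s.py|head -1
python3 -m pendant '[{"dx":0,"dy":0,"dz":0.006,"roll":0},{"dx":0,"dy":0,"dz":0,"roll":0}]' -1 >/dev/null; 
python3 s.py|head -1
```

```text
t 21.68 q [-0.28  0.49  0.58  2.07 -0.41  0.7   0.52] p [ 0.497  -0.1282  0.076 ] F [-2.  -2.1 10.5] M [-0.492  0.581  0.007] w 0.0001 g 5.0
t 21.93 q [-0.28  0.49  0.58  2.07 -0.41  0.7   0.52] p [ 0.4972 -0.1282  0.0755] F [-7.1 -1.4 27.7] M [-0.054  1.777  0.01 ] w 0.0005 g 12.9
t 22.18 q [-0.28  0.49  0.58  2.07 -0.41  0.7   0.52] p [ 0.4972 -0.1282  0.0752] F [-10.3  -0.3  39.3] M [0.327 2.692 0.135] w 0.0001 g 19.1
```

```bash

python3 -m pendant '[{"dx":0,"dy":0,"dz":-0.02,"roll":0},{"dx":0,"dy":0,"dz":-0.15,"roll":0},{"dx":0,"dy":0,"dz":-0.2,"roll":0},{"dx":0,"dy":0,"dz":-0.2,"roll":0},{"dx":0,"dy":0,"dz":0,"roll":0}]' -1 >/dev/null; 
python3 -c "
from s import *
a=snapshot('scene');b=cv2.imread('pics/scene3.png'); cv2.imwrite('pics/scene6.png',a['pixels'][:,:,::-1])
c=a['pixels'][:,:,::-1]
cv2.imwrite('pics/c6.png',cv2.hconcat([cv2.resize(x[205:265,260:330],(400,343),interpolation=cv2.INTER_CUBIC) for x in(b,c)]))
m=(0.487,-.052)
e=np.array([.0095,-.0748])/.0754
for r in (.062,.088):
  for an in (0,.25,.5):
    p=(m[0]+e[0]*(.051+(r-.051)*np.cos(an)),m[1]+e[1]*(.051+(r-.051)*np.cos(an)),.086-(r-.051)*np.sin(an)); print(r,an,np.round(proj(a,p),1))
"
```

```text
t 22.8 q [-0.42  0.26  0.72  1.97 -0.21  0.98  0.35] p [ 0.4988 -0.1275  0.2172] F [-0.   0.1 -1. ] M [-0.069  0.121  0.013] w 0.0004 g 0.0
tilt [0.006 0.001] yaw_cw 0.0473
0.062 0 [308.8 244.1]
0.062 0.25 [308.5 245.2]
0.062 0.5 [308.  246.1]
0.088 0 [321.5 249.3]
0.088 0.25 [320.6 252.9]
0.088 0.5 [318.6 255.8]
```

View pics/c6.png

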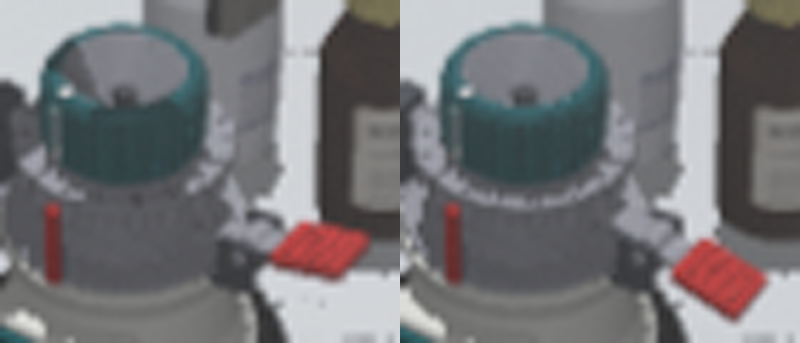

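The paddle's outer edge dropped about 7 px, where the model expects 6.5 px for fully down and 3.6 px for half. The ring's mark has not moved and the hand is clear, so I'm handing in.

```bash
python3 -c "
from plant import *
print(finish_job())"
```

```text
the job is handed in; nothing more can be done
None
```

I turned the ring clockwise until the burrs just touched, backed it off to the fourth click (gap about 1.0 mm by my estimate), locked the lever fully down and handed the job in at about 23 s. The hand-in gave no verdict. The lever position was checked in the camera image, I inferred the gap from the wrist torque, and the arm never went near the bottles or the timer.

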